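Reset the tote dividers and pack shafts, clamp straps and short tooling

ROBOT

A 6-joint arm with a two-finger parallel gripper is mounted at the origin on a cart in front of the work surface, level with it; the furniture and walls round the work are solid. World frame = base frame: x ahead of the robot, y to its left, z up, the work surface at z = 0. Lengths are in m, angles in degrees, forces in N, time in s.
With the tool pointing down it reaches from about 0.25 to 0.725 m from the base axis. Payload 9.7 kg.
Tool frame: the origin (TCP) lies between the finger pads; the fingertips stand 19 mm ahead of it and the grasp point (between the pads) is the TCP; z points along the fingers, y is the line along which they close (so a half turn about z gives the same grasp; the last joint's range is limited). The gripper opens to 85 mm and grips with 20 to 120 N. Pads are 22 mm wide; open, the fingers measure 114 mm over their backs; the gripper's body (76 mm by 85 mm) begins 54 mm behind the grasp point. The pads swing forward as they close: fully open they stand 13 mm farther back than shut.
Start: joints at [-63.197, 4.979, 10.078, 95.1, 0, 90], TCP at [0.248, -0.491, 0.25] pointing down, gripper open.
Joint ranges: [-179.16, 179.16], [-48.56, 103.87], [-65.8, 70.77], [-126.05, 130.52], [-82.76, 87.17], [-180, 180]. Speed limits (degrees/s): [127.2, 127.2, 147.25, 180, 180, 180].

INTERFACE

Orientations are given as [roll, pitch, yaw] about the fixed x, y, z axes, in that order (R = Rz(yaw) Ry(pitch) Rx(roll)).
In Python, from workcell import telemetry, camera, calibration, workorder gives the robot as it stands.
- The arm moves only by the tool play_rows, never from a script. Its argument "increments" is a list of rows, each a list of 3 entries, a list of its own where there are three numbers: the shift along the tool's x, y, z in mm, then the turn, a rotation vector about the tool's x, y, z in degrees, then the closure, from 0 (fully open) to 1 (shut). In form: [[[x, y, z], [ax, ay, az], jaw], ...]. A call has 1 to 20 rows; each row is the pose to reach, as a shift and turn from the pose commanded when the call began, along the tool's axes at that moment; what a row does not reach only later rows make up. A row lasts 1/10 s, in which the tool goes at most 50 mm and 8.59 degrees, less where a joint would pass 70% of its speed; a pose out of reach is approached as far as the arm can. A call with a gripper value outside its range is refused whole. The fingers move at their own pace and stop on an object; "grip_force" is the grip in N (left out, the last holds). Time passes only in rows, so rows that repeat a pose let the fingers close. It gives the time, the measured TCP pose, the force, the opening and the grip force at its end, in the units of the state.
- telemetry.get_obs(): the state, without advancing time (a new reading comes with each control period).
- camera(name): name is "side" or "top" or "wrist"; returns (picture, depth): 400x640x3 uint8, red, green, blue; 400x640 float32, m along the optical axis (not along the pixel's ray), 0 where there is no reading.
- calibration(name): a dict with "vertical_fov" (degrees; the focal length in pixels is half the picture's height over the tangent of half this angle, whatever the lens; pixels are square), "cx", "cy" (the principal point, pixels), "k1" (the pictures are not rectified: a ray, as slopes to the right and down, at radius r is drawn at 1 + k1 r^2 times it, then the intrinsics apply), "rvec" (rotation vector, rad) and "tvec" (3), from world to camera coordinates, as OpenCV has them; the wrist camera has in their place "hand_eye" (4x4, takes a point from camera to tool coordinates, whose origin is the TCP and whose axes are the flange's). Camera axes: x right, y down, z forward; pixel columns grow to the right and rows downward; lengths in m; the calibration is good to about 2 mm. A picture is of the moment at which its call begins: read the wrist's pose just before it. calibration takes no time and is no camera call.
- workorder.job_done(): hands the job in; it is judged then, once.
The state is a dict: "time": time; "q": joint angles; "qd": joint speeds; "joint_efforts": joint torques, N m; "ee_pos": TCP position; "tcp_rot": TCP orientation; "wrist_force": force on the tool from outside, world axes, zero at the start; "torque": the same for the moment, N m; "opening": finger opening in m; "grasp_force": force on a finger pad.
Only numpy, scipy, OpenCV 4.12 (cv2) and the standard library are available. Lean on these libraries where they do the work, as an engineer would, in place of code of your own. Each camera call takes 0.05 s, during which the arm holds its last target. There are 200 camera calls.

TASK

The blue tote is still divided for the last job: slide its two dividers to new places first so that today's parts fit, then pack it. Lay the shafts lengthwise in the left bay and stand the step block and the slotted guide block upright in the right bay, all flat on the tote floor, whichever of them are there; in the middle bay lay the three clamp straps lengthwise in brick fashion, two end to end on the floor and the third on top, half on each. Do not disturb the other tools lying about.

Things in the scene. Friction and masses are not known exactly. Their poses are not given: they have to be found in the camera images.
- tote: blue sheet-steel parts tote, fixed to the bench; inside 420 mm long (its y axis), 150 mm wide (its x axis), 26 mm deep, walls and floor 3 mm, rim 29 mm above the bench; origin under its centre on the bench, z up, inside floor at z = 3 mm; +y end is the left end, -y end the right end as seen from the robot, x points away from the robot. Two dividers split its length into a left, a middle and a right bay
- divider_left (a joint): slide of the left divider, 0 to 0.12 m, growing as it slides to the right: it stands at tote y = 0.120 m minus this value, so the left bay is 88 mm long plus this value; stiff, about 3 N of friction, stays where it is left
- divider_left_grip (a point): middle of the yellow grip block on the top edge of the left divider: 44 mm along tote x, 12 mm thick along tote y, top 47 mm above the bench, underside 27 mm, this point 37 mm above the bench; the divider below is a 4 mm aluminium sheet over the whole width of the tote; axes as the tote's
- divider_right (a joint): slide of the right divider, 0 to 0.11 m, growing as it slides to the left: it stands at tote y = -0.155 m plus this value, so the right bay is 53 mm long plus this value; same friction
- divider_right_grip (a point): middle of the yellow grip block of the right divider, same sizes as the left one; axes as the tote's
- strap_1_mid (a point): clamp strap, a tan steel bar 75 x 24 x 14 mm with two bolt holes, one of three alike; the point is the middle of the strap (7 mm above its underside), x along its length, z up
- strap_2_mid (a point): the second clamp strap, a tan steel bar 75 x 24 x 14 mm with two bolt holes; same point and axes
- strap_3_mid (a point): the third clamp strap, a tan steel bar 75 x 24 x 14 mm with two bolt holes; same point and axes
- strap_1: the first clamp strap's body, origin under its middle, z up
- strap_2: the second clamp strap's body, as strap_1
- strap_3: the third clamp strap's body, as strap_1
- shaft_stepped_mid (a point): grey stepped round shaft, 150 mm long, up to 33 mm thick, lying on the bench; may be absent; the point is its middle on its centre line (17 mm up as it lies), x along its length
- shaft_stepped: the stepped shaft's body, origin under its middle
- shaft_plain_mid (a point): brown straight shank with a flat tang at one end, 140 mm long, 23.5 mm thick, lying on the bench; may be absent; the point is its middle on its centre line (12 mm up), x along its length
- shaft_plain: the plain shank's body, origin under its middle
- step_block_mid (a point): dark steel step block, a staircase of five steps: 60 mm long, 28 mm wide, 40 mm tall at its tall end; may be absent; the point is 20 mm above the middle of its base, x along its length towards the low end; its weight lies 8 mm from there towards the tall end
- step_block: the step block's body, origin under the middle of its base, z up
- guide_block_mid (a point): grey slotted guide block 60 mm long, 36 mm wide, 30 mm tall, slot on top; may be absent; the point is its middle, 15 mm above its underside, x along its length
- guide_block: the guide block's body, origin under its middle, z up
- wood_block: obstacle: fixed brown wooden beam, 400 mm long, 100 mm wide, 84 mm tall (66 mm at its far end), between the tote and the right-hand parts; origin under its middle, corners at (x, y) = (-180, -16), (-157, 81), (229, -5), (206, -100) mm from it; some parts lie only 25 mm beside it, so mind the gripper's body
- tool_heap: obstacle: fixed heap of scrap tooling up to 155 mm tall on the right; it reaches 90 mm to the left (+y) of this origin and from -100 to +85 mm along x
- cam_lever: bystander: dark forged lever, 78 mm, lying behind the parts
- draw_stud: bystander: pull stud, 104 mm
Things that resemble listed ones, but are neither listed nor needed, are in the scene too. What is shaped like the step_block but pink is not meant.

How it is judged (in metres and radians):
On the way:
1. Both dividers are set: the left bay is over 140 mm long (longer than the shorter shaft) and the middle bay takes two straps end to end (over 149 mm) (value of joint divider_left above 0.052 m and distance between divider_left_grip and divider_right_grip above 0.153 m), for 0.2 s.
At the end, for the whole second after the job is handed in: At rest: shafts flat on the left bay floor, lengthwise within 17 deg; step block and guide block upright on the right bay floor; in the middle bay two straps flat on the floor, end to end (gap under 12 mm, in line within 10 mm), the third flat on top, half on each within 10 mm (y of each of shaft_stepped_mid, shaft_plain_mid in the frame of divider_left_grip above 0.055 m and x of shaft_stepped_mid in the frame of tote between -0.075 and 0.075 m and y of each of shaft_stepped_mid, shaft_plain_mid in the frame of tote below 0.155 m and z of shaft_stepped_mid in the frame of tote below 0.028 m and angle between the x axis of each of shaft_stepped_mid, shaft_plain_mid and the y axis of tote, either way round below 0.3 rad and linear speed of each of shaft_stepped, shaft_plain, step_block, guide_block, strap_1, strap_2, strap_3 below 0.03 m/s and x of shaft_plain_mid in the frame of tote between -0.075 and 0.075 m and z of shaft_plain_mid in the frame of tote below 0.024 m and y of each of step_block_mid, guide_block_mid in the frame of divider_right_grip below -0.015 m and y of each of step_block_mid, guide_block_mid in the frame of tote above -0.21 m and x of step_block_mid in the frame of tote between -0.075 and 0.075 m and z of step_block_mid in the frame of tote below 0.03 m and angle between each of step_block, guide_block's own z axis and vertical below 0.15 rad and x of guide_block_mid in the frame of tote between -0.075 and 0.075 m and z of guide_block_mid in the frame of tote below 0.025 m and y of each of strap_1_mid, strap_2_mid, strap_3_mid in the frame of divider_left_grip below -0.03 m and y of each of strap_1_mid, strap_2_mid, strap_3_mid in the frame of divider_right_grip above 0.03 m and x of strap_1_mid in the frame of tote between -0.075 and 0.075 m and (angle between strap_1's own z axis and vertical below 0.12 rad or angle between strap_1's own z axis and vertical above 3.02 rad) and angle between the x axis of each of strap_1_mid, strap_2_mid, strap_3_mid and the y axis of tote, either way round below 0.15 rad and x of strap_2_mid in the frame of tote between -0.075 and 0.075 m and (angle between strap_2's own z axis and vertical below 0.12 rad or angle between strap_2's own z axis and vertical above 3.02 rad) and x of strap_3_mid in the frame of tote between -0.075 and 0.075 m and (angle between strap_3's own z axis and vertical below 0.12 rad or angle between strap_3's own z axis and vertical above 3.02 rad) and ((z of each of strap_2_mid, strap_3_mid in the frame of tote below 0.014 m and z of strap_1_mid in the frame of tote between 0.019 and 0.029 m and horizontal distance between strap_2_mid and strap_3_mid between 0.072 and 0.087 m and y of strap_3_mid in the frame of strap_2_mid between -0.01 and 0.01 m and horizontal distance between strap_1_mid and strap_2_mid between 0.027 and 0.049 m and y of strap_1_mid in the frame of strap_2_mid between -0.01 and 0.01 m and horizontal distance between strap_1_mid and strap_3_mid between 0.027 and 0.049 m and y of strap_1_mid in the frame of strap_3_mid between -0.01 and 0.01 m) or (z of each of strap_1_mid, strap_3_mid in the frame of tote below 0.014 m and z of strap_2_mid in the frame of tote between 0.019 and 0.029 m and horizontal distance between strap_1_mid and strap_3_mid between 0.072 and 0.087 m and y of strap_3_mid in the frame of strap_1_mid between -0.01 and 0.01 m and horizontal distance between strap_2_mid and strap_1_mid between 0.027 and 0.049 m and y of strap_2_mid in the frame of strap_1_mid between -0.01 and 0.01 m and horizontal distance between strap_2_mid and strap_3_mid between 0.027 and 0.049 m and y of strap_2_mid in the frame of strap_3_mid between -0.01 and 0.01 m) or (z of each of strap_1_mid, strap_2_mid in the frame of tote below 0.014 m and z of strap_3_mid in the frame of tote between 0.019 and 0.029 m and horizontal distance between strap_1_mid and strap_2_mid between 0.072 and 0.087 m and y of strap_2_mid in the frame of strap_1_mid between -0.01 and 0.01 m and horizontal distance between strap_3_mid and strap_1_mid between 0.027 and 0.049 m and y of strap_3_mid in the frame of strap_1_mid between -0.01 and 0.01 m and horizontal distance between strap_3_mid and strap_2_mid between 0.027 and 0.049 m and y of strap_3_mid in the frame of strap_2_mid between -0.01 and 0.01 m))); the robot touches nothing.
It fails at once if a bystander tool is pushed more than 5 cm from where it lay (distance of any of cam_lever, draw_stud from where it was at the start of the episode above 0.05 m).
Of shaft_stepped, shaft_plain, step_block, guide_block only 3 to 4 are there at a start; the rules pass over those that are not, and their reading is None.
At some moment in a run one of step_block, guide_block, strap_1, strap_2, strap_3 may be knocked a few centimetres aside while the robot is not near it.
It also fails if it takes over 210 s, if anything falls off the work surface, if the arm or the gripper's body presses on something with over 40 N, if the wrist force passes 120 N, or if a joint passes its speed limit or range.

## Working session

There is one attempt and no reset: what is moved stays moved. The work goes in short steps, Python scripts to look and compute and a tool call to move; the robot and the scene stay as the last step left them, time stands still between calls to the robot, and variables do not carry over. Pictures are saved under pics/ and viewed, at most 14 in all, crops included, and the job is handed in when it is done.

Besides the shell and the picture viewer there is one more tool, called after ">>>" as a command line: name --argument value ..., lists and objects as JSON in quotes. play_rows: Moves the arm, as the interface text tells. Its arguments: {"type":"object","properties":{"increments":{"type":"array"},"grip_force":{"type":"number"}},"required":["increments"]}

```bash
ls; mkdir -p pics; cat > h.py <<'E'
import numpy as np, cv2
from workcell import telemetry, camera, calibration, workorder
from scipy.spatial.transform import Rotation as R
def K(name):
    c=calibration(name); f=200/np.tan(np.radians(c["vertical_fov"])/2); return c,f
def world(name,depth,obs=None):
    c,f=K(name); v,u=np.mgrid[0:400,0:640]
    xd=(u-c["cx"])/f; yd=(v-c["cy"])/f
    x,y=xd.copy(),yd.copy()
    for _ in range(15):
        s=1+c["k1"]*(x*x+y*y); x=xd/s; y=yd/s
    P=np.stack([x*depth,y*depth,depth],-1)
    if "hand_eye" in c:
        H=np.array(c["hand_eye"]); P=P@H[:3,:3].T+H[:3,3]
        r=R.from_euler("xyz",obs["tcp_rot"],degrees=True).as_matrix()
        return P@r.T+np.array(obs["ee_pos"])
    r=R.from_rotvec(np.ravel(c["rvec"])).as_matrix()
    return (P-np.ravel(c["tvec"]))@r
def project(name,p):
    c,f=K(name); q=R.from_rotvec(np.ravel(c["rvec"])).apply(np.atleast_2d(p))+np.ravel(c["tvec"])
    s=q[:,:2]/q[:,2:]; s=s*(1+c["k1"]*(s**2).sum(1,keepdims=True)); return s*f+[c["cx"],c["cy"]]
def snap(name,tag):
    o=telemetry.get_obs(); im,d=camera(name); W=world(name,d,o); W[d==0]=np.nan
    np.savez(f"{tag}.npz",im=im,W=W); cv2.imwrite(f"pics/{tag}.png",im[:,:,::-1]); return im,W
def ortho(ims,Ws,x0,x1,y0,y1,s=1.0,cell=.001):
    "top-down map; rows: x decreasing, cols: y decreasing; per mm"
    n,m=int((x1-x0)/cell),int((y1-y0)/cell); Z=np.full((n,m),-1.);I=np.zeros((n,m,3),np.uint8)
    for im,W in zip(ims,Ws):
        P=W.reshape(-1,3);C=im.reshape(-1,3);ok=np.isfinite(P[:,2]);P=P[ok];C=C[ok]
        i=((x1-P[:,0])/cell).astype(int);j=((y1-P[:,1])/cell).astype(int)
        k=(i>=0)&(i<n)&(j>=0)&(j<m);i,j,P,C=i[k],j[k],P[k],C[k]
        o=np.argsort(P[:,2]);Z[i[o],j[o]]=P[o,2];I[i[o],j[o]]=C[o]
    return I,Z
E
python3 - <<'E'
from h import *
print(telemetry.get_obs())
for n in("top","side"):
    print(calibration(n)); snap(n,n+"0")
print(calibration("wrist"))
E
```

```text
pics
{'time': 0.0, 'q': array([-6.31982295e+01,  5.01163224e+00,  1.00359403e+01,  9.50986355e+01,
       -1.34720054e-03,  8.99991905e+01]), 'qd': array([ 0.03213407, -0.02590568, -0.00130051,  0.04955414, -0.01138695,
       -0.02255582]), 'joint_efforts': array([-1.15671955e-03, -5.20385671e+01,  4.64806116e+01,  1.60774996e-02,
       -1.79836529e-04, -3.44330900e-06]), 'ee_pos': array([ 0.24790739, -0.4907494 ,  0.24959125]), 'tcp_rot': array([-1.79925673e+02,  1.34614928e-03,  2.68025817e+01]), 'wrist_force': array([-0.37844695, -0.21483354,  0.16648447]), 'torque': array([-0.02705926, -0.00565827,  0.02932289]), 'grasp_force': 0.0, 'opening': 0.08496493566981254}
{'vertical_fov': 48.80957933068992, 'cx': 323.32374972533745, 'cy': 197.42857090645987, 'k1': 0.030815659315615244, 'rvec': array([ 2.17232868, -2.16139467,  0.07766632]), 'tvec': array([-0.04136941,  0.54583788,  1.53744457])}
{'vertical_fov': 48.28512005121836, 'cx': 321.6873641574207, 'cy': 197.5111582259745, 'k1': -0.04220732032753692, 'rvec': array([ 0.28913327, -2.76961361,  1.2407431 ]), 'tvec': array([0.51673504, 0.16799566, 1.39358229])}
{'vertical_fov': 70.78268563462207, 'cx': 320.00796776648355, 'cy': 200.29919005125655, 'k1': -0.00437234759065875, 'hand_eye': array([[ 3.46830903e-04, -9.45987189e-01, -3.24203821e-01,
         8.27161705e-02],
       [ 9.99999695e-01,  5.54794997e-04, -5.49031659e-04,
        -8.48937190e-04],
       [ 6.99243573e-04, -3.24203532e-01,  9.45987093e-01,
        -1.23002774e-01],
       [ 0.00000000e+00,  0.00000000e+00,  0.00000000e+00,
         1.00000000e+00]])}
```

View pics/top0.png

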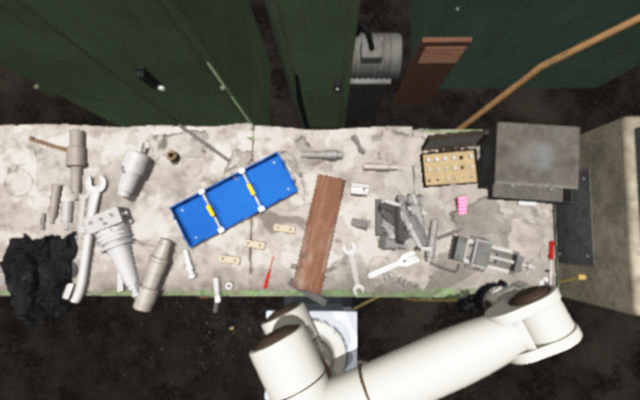

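View pics/side0.png

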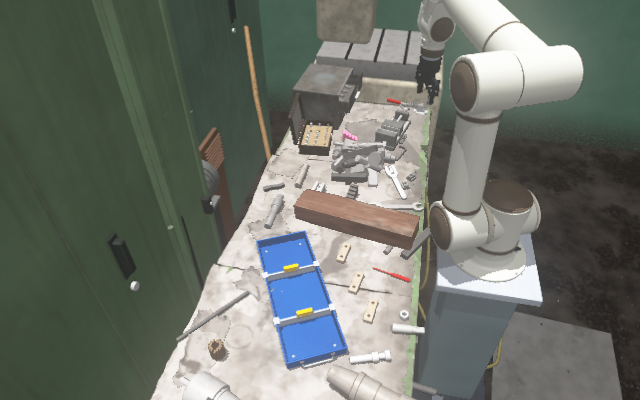

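```bash
python3 - <<'E'
from h import *
d=np.load("top0.npz")
I,Z=ortho([d["im"]],[d["W"]],.15,.8,-.7,.5,cell=.002)
print(np.nanmin(d["W"][...,2]),np.nanpercentile(d["W"][...,2],[5,25,50,75,95]))
v=cv2.applyColorMap(np.clip(Z/.1*255,0,255).astype(np.uint8),cv2.COLORMAP_JET)
cv2.imwrite("pics/ht.png",np.vstack([v,I[:,:,::-1]]))
E
```

```text
-0.8850929723041733 [-8.55699280e-01 -5.41480832e-01 -7.48618252e-04  7.62440059e-02
  6.61090058e-01]
```

```bash
python3 - <<'E'
from h import *
d=np.load("top0.npz");W=d["W"]
c=d["im"][125:315,160:425]; cv2.imwrite("pics/crop.png",cv2.resize(c[:,:,::-1],None,fx=3,fy=3,interpolation=cv2.INTER_CUBIC))
for n,(u,v) in dict(s1=(284,229),s2=(255,244),s3=(229,259),stepsh=(322,155),pl=(382,167),guide=(360,189),step=(360,223),gl=(210,211),gr=(252,188),wood=(320,235),stud=(189,262),stud2=(216,290),lever=(360,142)).items(): print(n,W[v,u].round(3))
E
```

```text
s1 [0.434 0.1   0.015]
s2 [0.381 0.202 0.018]
s3 [0.328 0.292 0.017]
stepsh [ 0.698 -0.033  0.027]
pl [ 0.656 -0.247  0.019]
guide [ 0.578 -0.169  0.013]
step [ 0.456 -0.168  0.027]
gl [0.495 0.356 0.047]
gr [0.576 0.211 0.047]
wood [ 0.413 -0.029  0.074]
stud [0.317 0.432 0.019]
stud2 [0.221 0.333 0.023]
lever [ 0.752 -0.171 -0.006]
```

View pics/crop.png

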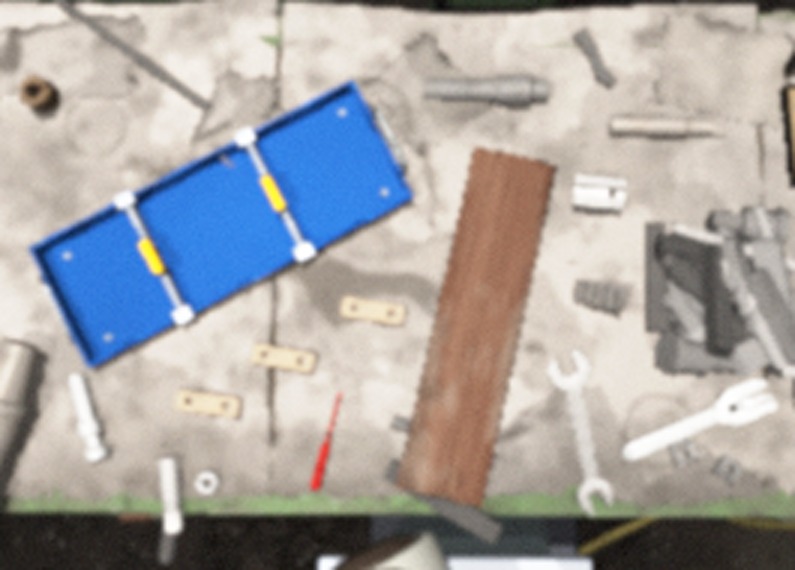

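>>> play_rows --increments '[[[405,-200,0],[0,0,0],0],[[405,-200,0],[0,0,0],0],[[405,-200,0],[0,0,0],0],[[405,-200,0],[0,0,0],0],[[405,-200,0],[0,0,0],0],[[405,-200,0],[0,0,0],0],[[405,-200,0],[0,0,0],0],[[405,-200,0],[0,0,0],0],[[405,-200,0],[0,0,0],0],[[405,-200,0],[0,0,0],0],[[405,-200,0],[0,0,0],0],[[405,-200,0],[0,0,0],0],[[405,-200,0],[0,0,0],0],[[405,-200,0],[0,0,0],0]]'

```text
time: 1.5
ee_pos: [0.5188, -0.1309, 0.2505]
tcp_rot: [180.0, -0.0, 26.7]
wrist_force: [-0.8, 0.3, 1.1]
opening: 0.0853
grasp_force: 0.0
```

```bash
cat >> h.py <<'E'
def mv(p,yaw,frm=None):
    "tool shift mm and turn deg from current (or frm=(pos,yaw)) to pos p [m], yaw"
    if frm is None:
        o=telemetry.get_obs(); frm=(o["ee_pos"],o["tcp_rot"][2])
    d=np.array(p)-frm[0]; a=np.radians(frm[1]); dy=(yaw-frm[1]+180)%360-180
    return [round(v*1000,1) for v in(d[0]*np.cos(a)+d[1]*np.sin(a),d[0]*np.sin(a)-d[1]*np.cos(a),-d[2])],round(-dy,1)
E
python3 - <<'E'
from h import *
o=telemetry.get_obs();print(o["q"].round(1),o["ee_pos"],o["tcp_rot"],o["time"])
snap("wrist","w1"); print(mv([.42,.23,.28],119))
E
```

```text
[-14.2   2.9   7.9  95.   -0.  139.1] [ 0.51875281 -0.13089598  0.25050907] [ 1.79984653e+02 -1.00944251e-02  2.66911657e+01] 1.5
([np.float64(73.8), np.float64(-366.7), np.float64(-29.5)], np.float64(-92.3))
```

View pics/w1.png

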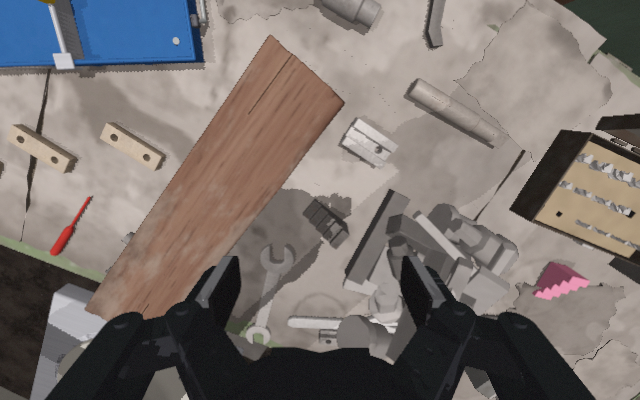

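```bash
python3 - <<'E'
from h import *
print(mv([.51,.28,.33],119))
E
```

```text
([np.float64(176.7), np.float64(-371.0), np.float64(-79.5)], np.float64(-92.3))
```

>>> play_rows --increments '[[[177,-371,-80],[0,0,-92],0],[[177,-371,-80],[0,0,-92],0],[[177,-371,-80],[0,0,-92],0],[[177,-371,-80],[0,0,-92],0],[[177,-371,-80],[0,0,-92],0],[[177,-371,-80],[0,0,-92],0],[[177,-371,-80],[0,0,-92],0],[[177,-371,-80],[0,0,-92],0],[[177,-371,-80],[0,0,-92],0],[[177,-371,-80],[0,0,-92],0],[[177,-371,-80],[0,0,-92],0],[[177,-371,-80],[0,0,-92],0],[[177,-371,-80],[0,0,-92],0]]'

```text
time: 2.85
ee_pos: [0.5102, 0.2807, 0.3304]
tcp_rot: [180.0, 0.0, 118.6]
wrist_force: [0.7, 0.2, -0.4]
opening: 0.0853
grasp_force: 0.0
```

```bash
python3 - <<'E'
from h import *
o=telemetry.get_obs();print(o["q"].round(1),o["ee_pos"],o["tcp_rot"],o["time"])
im2,W2=snap("wrist","w2")
d1=np.load("w1.npz"); 
m=np.ones((400,640),bool)
def keep(W): 
    W=W.copy(); W[W[...,2]>.12]=np.nan; return W
I,Z=ortho([d1["im"],im2],[keep(d1["W"]),keep(W2)],.2,.75,-.33,.5,cell=.001)
np.savez("map0.npz",I=I,Z=Z)
cv2.imwrite("pics/map.png",I[:,30:,::-1])
E
```

```text
[ 28.8  12.5  27.7 105.2  -0.   90.2] [0.51015657 0.2806717  0.33039419] [1.79992373e+02 1.46126565e-04 1.18571825e+02] 2.85
```

View pics/map.png

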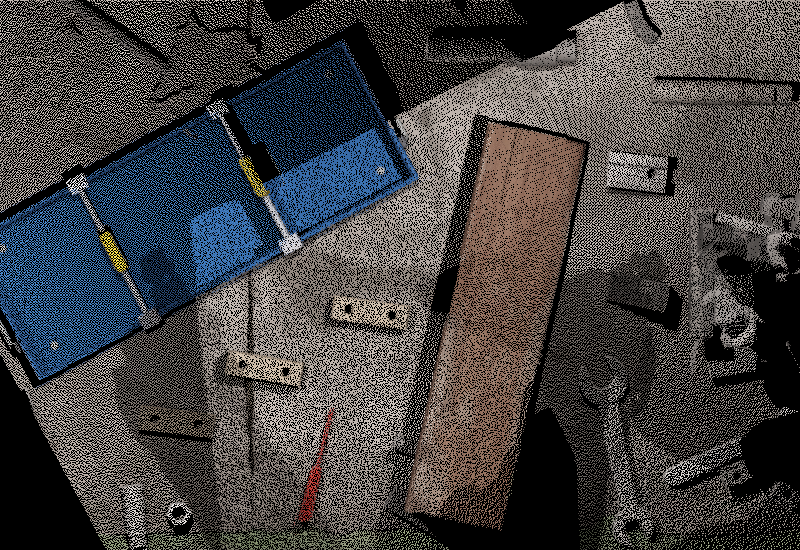

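```bash
cat >> h.py <<'E'
def rect(tag,win,zlo,zhi,col=None):
    "min-area rect of points in world window (x0,x1,y0,y1): centre, (long,short), yaw of long axis, z percentiles"
    d=np.load(tag+".npz");W=d["W"];im=d["im"].astype(int)
    m=(W[...,0]>win[0])&(W[...,0]<win[1])&(W[...,1]>win[2])&(W[...,1]<win[3])&(W[...,2]>zlo)&(W[...,2]<zhi)
    if col is not None: m&=col(im)
    m=cv2.morphologyEx(m.astype(np.uint8),cv2.MORPH_OPEN,np.ones((2,2)))
    n,l,s,_=cv2.connectedComponentsWithStats(m)
    if n<2: return None
    m=l==1+np.argmax(s[1:,4]); P=W[m]
    (cx,cy),(w,h),a=cv2.minAreaRect((P[:,:2]*1000).astype(np.float32))
    if w<h: w,h,a=h,w,a+90
    return tag,len(P),[round(cx),round(cy)],[round(w),round(h)],round((a+90)%180-90,1),np.percentile(P[:,2]*1000,[5,50,95]).round(1)
yel=lambda i:(i[...,0]-i[...,2]>60)&(i[...,0]>120)
def win(x,y,r=.06): return(x-r,x+r,y-r,y+r)
E
python3 - <<'E'
from h import *
print("gl",rect("w2",(.4,.6,.28,.45),.035,.06,yel)); print("gr",rect("w2",(.5,.65,.15,.26),.035,.06,yel))
print("gl",rect("top0",(.4,.6,.28,.45),.035,.06,yel)); print("gr",rect("top0",(.5,.65,.15,.26),.035,.06,yel))
for n,x,y,l,t in (("s1",.438,.10,.008,("w1","w2","top0")),("s2",.381,.204,.008,("w1","w2","top0")),("s3",.328,.295,.008,("w2","top0")),("stepped",.705,-.03,.008,("w2","w1","top0")),("plain",.665,-.25,.008,("w1","top0")),("guide",.577,-.167,.01,("w1","top0")),("step",.456,-.168,.006,("w1","top0")),("lever",.73,-.17,.006,("w1","top0"))):
    for g in t: print(n,rect(g,win(x,y,.09 if n in("stepped","plain") else .048),l,.06))
print("wood",rect("w1",(.2,.7,-.18,.1),.055,.1))
d=np.load("w1.npz")["W"]; 
# tote rim
b=lambda i:(i[...,2]-i[...,0]>60)
print("tote",rect("w2",(.3,.8,0,.55),-.01,.035,b),rect("top0",(.3,.8,0,.55),-.01,.04,b))
E
```

```text
gl ('w2', 261, [503, 356], [47, 11], 28.5, array([nan, nan, nan]))
gr ('w2', 232, [582, 209], [47, 31], 31.5, array([nan, nan, nan]))
gl ('top0', 44, [494, 353], [40, 10], 27.7, array([32.2, 46.3, 52.2]))
gr ('top0', 40, [569, 212], [38, 10], 24.5, array([31.2, 46.7, 52.1]))
s1 ('w1', 1176, [433, 101], [79, 33], 81.9, array([nan, nan, nan]))
s1 ('w2', 539, [440, 95], [85, 25], 81.7, array([-0.9, 13.2, 14.5]))
s1 ('top0', 117, [434, 97], [74, 15], 77.8, array([nan, nan, nan]))
s2 ('w1', 1248, [375, 211], [84, 41], 79.3, array([nan, nan, nan]))
s2 ('w2', 692, [383, 203], [82, 23], 80.6, array([nan, nan, nan]))
s2 ('top0', 116, [377, 203], [72, 24], 79.9, array([-2.2, 13.4, 19.8]))
s3 ('w2', 883, [329, 291], [80, 24], 80.3, array([nan, nan, nan]))
s3 ('top0', 133, [323, 290], [69, 25], 83.9, array([nan, nan, nan]))
stepped ('w2', 618, [602, 108], [413, 38], -57.7, array([nan, nan, nan]))
stepped ('w1', 1078, [695, -84], [67, 26], -55.5, array([nan, nan, nan]))
stepped ('top0', 339, [697, -34], [149, 28], -89.0, array([nan, nan, nan]))
plain ('w1', 2180, [657, -259], [155, 24], -84.2, ar
[... 159 characters left out ...]
nan, nan]))
guide ('top0', 175, [575, -171], [62, 35], 86.7, array([-2.2, 23.3, 33.3]))
step ('w1', 1096, [453, -178], [78, 40], 66.2, array([nan, nan, nan]))
step ('top0', 127, [453, -173], [61, 27], 78.3, array([-1.1, 24.2, 42.6]))
lever ('w1', 635, [730, -172], [48, 24], 29.4, array([-2. , 11. , 12.5]))
lever ('top0', 83, [738, -166], [75, 20], 29.9, array([-3.2, 10.3, 18.3]))Traceback (most recent call last):
  File "<stdin>", line 6, in <module>
  File "h.py", line 51, in rect
    return tag,len(P),[round(cx),round(cy)],[round(w),round(h)],round((a+90)%180-90,1),np.percentile(P[:,2]*1000,[5,50,95]).round(1)
                       ~~~~~^^^^
ValueError: cannot convert float NaN to integer
```

```bash
sed -i 's/    m=cv2.morphologyEx.*/    m=m.astype(np.uint8); m\&=cv2.morphologyEx(m,cv2.MORPH_OPEN,np.ones((3,3),np.uint8))/' h.py
python3 - <<'E'
from h import *
print("gl",rect("w2",(.4,.6,.28,.45),.043,.052,yel)); print("gr",rect("w2",(.5,.65,.15,.26),.043,.052,yel))
print("gl",rect("top0",(.4,.6,.28,.45),.040,.055)); print("gr",rect("top0",(.5,.65,.15,.26),.040,.055))
for n,x,y,l,h,t in (("s1",.438,.10,.01,.018,("w1","w2","top0")),("s2",.381,.204,.01,.018,("w1","w2","top0")),("s3",.328,.295,.01,.018,("w2","top0")),("stepped",.705,-.03,.012,.04,("w2","w1","top0")),("plain",.665,-.25,.01,.03,("w1","top0")),("guide",.577,-.167,.022,.035,("w1","top0")),("step",.456,-.168,.006,.045,("w1","top0"))):
    for g in t: print(n,rect(g,win(x,y,.09 if n in("stepped","plain") else .048),l,h))
print("wood",rect("w1",(.2,.7,-.18,.1),.055,.1),rect("top0",(.2,.7,-.18,.1),.055,.1))
b=lambda i:(i[...,2]-i[...,0]>40)
print("tote",rect("w2",(.3,.8,0,.55),-.01,.035,b),rect("top0",(.3,.8,0,.55),-.01,.04,b))
E
```

```text
gl ('w2', 241, [499, 357], [41, 11], 28.5, array([44.8, 46.2, 47.6]))
gr ('w2', 183, [573, 217], [42, 10], 28.2, array([43.6, 46.1, 47.6]))
gl ('top0', 17, [488, 350], [15, 11], 7.3, array([44. , 47.5, 52.4]))
gr ('top0', 38, [571, 215], [39, 11], 28.2, array([42.2, 47.7, 52.1]))
s1 ('w1', 1077, [437, 99], [76, 25], 82.1, array([11.7, 13.5, 14.8]))
s1 ('w2', 523, [438, 100], [75, 24], 81.6, array([11.9, 13.4, 14.6]))
s1 ('top0', 37, [441, 101], [29, 14], -89.9, array([10.7, 14.5, 17. ]))
s2 ('w1', 1129, [382, 206], [76, 26], 80.0, array([11.2, 13.5, 14.8]))
s2 ('w2', 666, [382, 206], [75, 24], 80.4, array([11.9, 13.4, 14.8]))
s2 None
s3 ('w2', 847, [328, 293], [75, 25], 82.8, array([11.7, 13.4, 14.9]))
s3 ('top0', 19, [324, 282], [15, 14], -89.5, array([11.3, 12.7, 17.1]))
stepped ('w2', 578, [700, -9], [106, 25], 88.4, array([14. , 23.6, 27.2]))
stepped ('w1', 1020, [695, -77], [61, 24], -77.8, array([17.4, 26.8, 31.6]))
stepped ('top0', 327, [700, -31], [147, 33], -89.7, array([16.7, 26.4, 35. ]))
plain ('w1', 2139, [658, -252], [142, 23], 88.7, array([12.6, 19.6, 22.6]))
plain ('top0', 215, [657, -251], [137, 22], -89.7, array([12.3, 19.7, 26.2]))
guide ('w1', 459, [590, -168], [60, 11], 84.0, array([28.1, 29.4, 30.7]))
guide ('top0', 18, [590, -173], [19, 8], -84.8, array([24.4, 29.9, 33.9]))
step ('w1', 1082, [458, -168], [60, 29], 77.3, array([ 7.2, 23.5, 39.8]))
step ('top0', 115, [456, -170], [51, 28], 78.1, array([ 9.7, 26.5, 41.7]))
wood ('w1', 27474, [423, -27], [398, 101], -12.3, array([65.7, 72.5, 81.8])) ('top0', 3407, [422, -25], [398, 100], -12.3, array([65. , 75.5, 85.4]))
tote ('w2', 11330, [470, 415], [172, 124], 28.0, array([ 1.1,  2.7, 30.1])) ('top0', 1850, [539, 290], [170, 155], 28.5, array([-2.6,  3.7, 27.7]))
```

```bash
python3 - <<'E'
from h import *
th=np.radians(28.3); ex=np.array([np.cos(th),np.sin(th)]); ey=np.array([-np.sin(th),np.cos(th)])
gl=np.array([.499,.357]);gr=np.array([.573,.217])
print("gr rel gl",(gr-gl)@ex,(gr-gl)@ey)
for t in("w2","top0","w1"):
    d=np.load(t+".npz");im=d["im"].astype(int);W=d["W"]
    m=(im[...,2]-im[...,0]>40)&(W[...,0]>.3)&(W[...,0]<.85)&(W[...,1]>-.05)&(W[...,1]<.6)&(W[...,2]<.035)
    P=W[m][:,:2]-gl; Z=W[m][:,2]; 
    for n,k in(("floor",abs(Z-.003)<.004),("rim",Z>.024)):
        a=P[k]@ex;b=P[k]@ey; print(t,n,k.sum(),np.percentile(a,[.3,1,99,99.7]).round(3),np.percentile(b,[.3,1,99,99.7]).round(3))
E
```

```text
gr rel gl -0.0012170251069183223 -0.15834935696076924
w2 floor 22776 [-0.075 -0.074  0.073  0.074] [-0.299 -0.296  0.12   0.121]
w2 rim 2960 [-0.08  -0.08   0.078  0.079] [-0.302 -0.302  0.126  0.126]
top0 floor 3261 [-0.079 -0.072  0.074  0.086] [-0.297 -0.294  0.121  0.123]
top0 rim 416 [-0.082 -0.081  0.079  0.079] [-0.304 -0.303  0.127  0.128]
w1 floor 9624 [-0.079 -0.072 -0.012 -0.011] [-0.302 -0.288 -0.068 -0.063]
w1 rim 1174 [-0.081 -0.081 -0.027 -0.025] [-0.305 -0.304 -0.088 -0.086]
```

```bash
cat >> h.py <<'E'
C0=np.array([.540,.279]); TH=28.3
def T(x,y,z=0):
    a=np.radians(TH); return np.array([C0[0]+x*np.cos(a)-y*np.sin(a),C0[1]+x*np.sin(a)+y*np.cos(a),z])
def tl(p):
    a=np.radians(TH); d=np.array(p)[:2]-C0; return d@[np.cos(a),np.sin(a)],d@[-np.sin(a),np.cos(a)]
def plan(*w):
    o=telemetry.get_obs(); f=(o["ee_pos"],o["tcp_rot"][2])
    for p,y in w: s,t=mv(p,y,f); print([float(v) for v in s],float(t))
E
python3 - <<'E'
from h import *
g=[.573,.217]
plan((g+[.13],208.3),(g+[.05],208.3))
print(tl(g),T(0,-.123),T(0,.045))
E
```

```text
[-86.0, 24.7, 200.4] -89.7
[-86.0, 24.7, 280.4] -89.7
(np.float64(-0.00033771629511894805), np.float64(-0.07023450681612287)) [0.59831285 0.17070129 0.        ] [0.51866603 0.31862148 0.        ]
```

>>> play_rows --increments '[[[-86,25,180],[0,0,-90],0],[[-86,25,180],[0,0,-90],0],[[-86,25,180],[0,0,-90],0],[[-86,25,180],[0,0,-90],0],[[-86,25,180],[0,0,-90],0],[[-86,25,180],[0,0,-90],0],[[-86,25,180],[0,0,-90],0],[[-86,25,180],[0,0,-90],0],[[-86,25,180],[0,0,-90],0],[[-86,25,200],[0,0,-90],0],[[-86,25,230],[0,0,-90],0],[[-86,25,255],[0,0,-90],0],[[-86,25,272],[0,0,-90],0],[[-86,25,280],[0,0,-90],0],[[-86,25,280],[0,0,-90],0],[[-86,25,280],[0,0,-90],1],[[-86,25,280],[0,0,-90],1],[[-86,25,280],[0,0,-90],1],[[-86,25,280],[0,0,-90],1],[[-86,25,280],[0,0,-90],1]]' --grip_force 40

```text
time: 4.9
ee_pos: [0.5737, 0.2178, 0.0507]
tcp_rot: [-180.0, 0.0, -151.2]
wrist_force: [2.3, -4.0, 2.4]
opening: 0.0123
grasp_force: 1.9
```

```bash
python3 - <<'E'
from h import *
o=telemetry.get_obs();print(o["q"].round(1),o["opening"],tl(o["ee_pos"]))
p=T(*tl(o["ee_pos"])); e=tl(o["ee_pos"])
plan((list(T(e[0],-.123,o["ee_pos"][2])),208.3))
E
```

```text
[20.8 14.4 -1.4 74.2 -0.  -8. ] 0.01233601637978976 (np.float64(0.0006076550791084271), np.float64(-0.0698788094137703))
[0.5, -53.1, -0.0] 0.5
```

>>> play_rows --increments '[[[0,-10,0],[0,0,0],1],[[0,-20,0],[0,0,0],1],[[0,-30,0],[0,0,0],1],[[0,-40,0],[0,0,0],1],[[0,-48,0],[0,0,0],1],[[0,-53,0],[0,0,0],1],[[0,-53,0],[0,0,0],1],[[0,-53,0],[0,0,0],0],[[0,-53,0],[0,0,0],0],[[0,-53,0],[0,0,0],0],[[0,-53,-20],[0,0,0],0],[[0,-53,-70],[0,0,0],0],[[0,-5,-70],[0,0,0],0],[[0,45,-70],[0,0,0],0],[[0,95,-70],[0,0,0],0],[[0,140,-70],[0,0,0],0],[[0,158,-70],[0,0,0],0],[[0,158,-70],[0,0,0],0],[[0,158,-30],[0,0,0],0],[[0,158,-10],[0,0,0],0]]'

```text
time: 6.9
ee_pos: [0.4973, 0.355, 0.058]
tcp_rot: [-180.0, -0.1, -151.2]
wrist_force: [0.5, 0.5, -1.2]
opening: 0.0852
grasp_force: 0.0
```

>>> play_rows --increments '[[[0,0,9],[0,0,0],0],[[0,0,9],[0,0,0],1],[[0,0,9],[0,0,0],1],[[0,0,9],[0,0,0],1],[[0,0,9],[0,0,0],1],[[0,0,9],[0,0,0],1],[[0,-10,9],[0,0,0],1],[[0,-20,9],[0,0,0],1],[[0,-30,9],[0,0,0],1],[[0,-38,9],[0,0,0],1],[[0,-43,9],[0,0,0],1],[[0,-43,9],[0,0,0],1],[[0,-43,9],[0,0,0],1]]'

```text
time: 8.2
ee_pos: [0.5185, 0.3176, 0.0522]
tcp_rot: [-179.9, 0.0, -151.3]
wrist_force: [-1.8, -3.0, 6.3]
opening: 0.0108
grasp_force: 41.1
```

```bash
python3 - <<'E'
from h import *
o=telemetry.get_obs();print(o["time"],o["opening"],tl(o["ee_pos"]))
plan(([.328,.293,.1],172.8),([.328,.293,.023],172.8))
E
```

```text
8.2 0.010818644309930682 (np.float64(-0.00063855527724144), np.float64(0.04422933997432026))
[178.8, 70.0, -47.8] 35.9
[178.8, 70.0, 29.2] 35.9
```

```bash
python3 - <<'E'
from h import *
plan(([.518,.318,.12],208.7),([.328,.293,.1],262.8),([.328,.293,.021],262.8))
E
```

```text
[0.2, 0.5, -67.8] 0.0
[178.8, 70.0, -47.8] -54.1
[178.8, 70.0, 31.2] -54.1
```

>>> play_rows --increments '[[[0,0,0],[0,0,0],0],[[0,0,0],[0,0,0],0],[[0,0,0],[0,0,0],0],[[0,0,-20],[0,0,0],0],[[0,0,-60],[0,0,0],0],[[30,10,-60],[0,0,-10],0],[[179,70,-48],[0,0,-54],0],[[179,70,-48],[0,0,-54],0],[[179,70,-48],[0,0,-54],0],[[179,70,-48],[0,0,-54],0],[[179,70,-48],[0,0,-54],0],[[179,70,-48],[0,0,-54],0],[[179,70,-30],[0,0,-54],0],[[179,70,0],[0,0,-54],0],[[179,70,20],[0,0,-54],0],[[179,70,28],[0,0,-54],0],[[179,70,31],[0,0,-54],0]]'

```text
time: 9.9
ee_pos: [0.3271, 0.2935, 0.0198]
tcp_rot: [180.0, -0.0, -97.2]
wrist_force: [-0.3, 0.0, 0.3]
opening: 0.0857
grasp_force: 0.0
```

>>> play_rows --increments '[[[0,0,0],[0,0,0],1],[[0,0,0],[0,0,0],1],[[0,0,0],[0,0,0],1],[[0,0,0],[0,0,0],1],[[0,0,0],[0,0,0],1],[[0,0,0],[0,0,0],1]]'

```text
time: 10.5
ee_pos: [0.3277, 0.2941, 0.0211]
tcp_rot: [-179.9, 0.1, -97.2]
wrist_force: [-0.3, -0.5, 5.6]
opening: 0.0228
grasp_force: 40.1
```

```bash
python3 - <<'E'
from h import *
o=telemetry.get_obs();print(o["time"],o["opening"],o["ee_pos"],o["tcp_rot"],o["wrist_force"])
z=o["ee_pos"][2]; p=list(T(0,.001)[:2])
plan((p+[.11],298.3),(p+[z+.003],298.3))
E
```

```text
10.5 0.022823913461974644 [0.327739   0.29407889 0.0210555 ] [-1.79949758e+02  5.68880718e-02 -9.71939016e+01] [-0.34588882 -0.51716954  5.61237125]
[-12.4, -211.9, -88.9] -35.5
[-12.4, -211.9, -3.0] -35.5
```

>>> play_rows --increments '[[[0,0,-30],[0,0,0],1],[[0,0,-75],[0,0,0],1],[[-6,-100,-89],[0,0,-17],1],[[-12,-212,-89],[0,0,-35.5],1],[[-12,-212,-89],[0,0,-35.5],1],[[-12,-212,-89],[0,0,-35.5],1],[[-12,-212,-89],[0,0,-35.5],1],[[-12,-212,-89],[0,0,-35.5],1],[[-12,-212,-89],[0,0,-35.5],1],[[-12,-212,-60],[0,0,-35.5],1],[[-12,-212,-30],[0,0,-35.5],1],[[-12,-212,-12],[0,0,-35.5],1],[[-12,-212,-6],[0,0,-35.5],1],[[-12,-212,-4],[0,0,-35.5],1],[[-12,-212,-3],[0,0,-35.5],1],[[-12,-212,-3],[0,0,-35.5],1]]'

```text
time: 12.1
ee_pos: [0.5395, 0.2795, 0.0245]
tcp_rot: [-179.9, -0.0, -61.7]
wrist_force: [-0.6, 0.2, -1.3]
opening: 0.023
grasp_force: 40.3
```

```bash
python3 - <<'E'
from h import *
o=telemetry.get_obs();print(o["time"],o["opening"],o["ee_pos"],tl(o["ee_pos"]),o["tcp_rot"],o["wrist_force"])
plan(([.382,.206,.10],260.2),([.382,.206,.021],260.2))
E
```

```text
12.1 0.022983170951655627 [0.53952909 0.27946937 0.02449734] (np.float64(-0.00019210136315007235), np.float64(0.0006365226241672413)) [-1.79900760e+02 -1.07534796e-03 -6.16900269e+01] [-0.62357603  0.16074319 -1.28281255]
[-10.0, 173.5, -75.5] 38.1
[-10.0, 173.5, 3.5] 38.1
```

>>> play_rows --increments '[[[0,0,0.5],[0,0,0],0.3],[[0,0,0.5],[0,0,0],0.3],[[0,0,0],[0,0,0],0.3],[[0,0,-20],[0,0,0],0.3],[[0,0,-65],[0,0,0],0],[[-5,50,-76],[0,0,10],0],[[-10,173,-76],[0,0,38],0],[[-10,173,-76],[0,0,38],0],[[-10,173,-76],[0,0,38],0],[[-10,173,-76],[0,0,38],0],[[-10,173,-76],[0,0,38],0],[[-10,173,-40],[0,0,38],0],[[-10,173,-15],[0,0,38],0],[[-10,173,-3],[0,0,38],0],[[-10,173,2],[0,0,38],0],[[-10,173,3],[0,0,38],0]]'

```text
time: 13.7
ee_pos: [0.3824, 0.206, 0.0205]
tcp_rot: [180.0, -0.0, -99.7]
wrist_force: [-0.1, -0.5, 0.1]
opening: 0.0853
grasp_force: 0.0
```

>>> play_rows --increments '[[[0,0,0],[0,0,0],1],[[0,0,0],[0,0,0],1],[[0,0,0],[0,0,0],1],[[0,0,0],[0,0,0],1],[[0,0,0],[0,0,0],1],[[0,0,0],[0,0,0],1]]'

```text
time: 14.3
ee_pos: [0.3825, 0.206, 0.0209]
tcp_rot: [-180.0, 0.0, -99.7]
wrist_force: [0.5, -0.5, 6.2]
opening: 0.023
grasp_force: 40.3
```

```bash
python3 - <<'E'
from h import *
o=telemetry.get_obs();print(o["time"],o["opening"],o["ee_pos"],o["tcp_rot"],o["wrist_force"])
z=o["ee_pos"][2]; p=list(T(0,-.079)[:2])
plan((p+[.11],298.3),(p+[z+.003],298.3))
E
```

```text
14.3 0.022979408271330028 [0.38248069 0.20602603 0.02086523] [-1.79952232e+02  3.48034342e-02 -9.96973514e+01] [ 0.54477126 -0.52993804  6.22265836]
[-36.2, -191.6, -89.1] -38.0
[-36.2, -191.6, -3.0] -38.0
```

>>> play_rows --increments '[[[0,0,-30],[0,0,0],1],[[0,0,-75],[0,0,0],1],[[-18,-100,-89],[0,0,-17],1],[[-36,-192,-89],[0,0,-38],1],[[-36,-192,-89],[0,0,-38],1],[[-36,-192,-89],[0,0,-38],1],[[-36,-192,-89],[0,0,-38],1],[[-36,-192,-89],[0,0,-38],1],[[-36,-192,-89],[0,0,-38],1],[[-36,-192,-60],[0,0,-38],1],[[-36,-192,-30],[0,0,-38],1],[[-36,-192,-12],[0,0,-38],1],[[-36,-192,-6],[0,0,-38],1],[[-36,-192,-4],[0,0,-38],1],[[-36,-192,-3],[0,0,-38],1],[[-36,-192,-3],[0,0,-38],1]]'

```text
time: 15.9
ee_pos: [0.5779, 0.2093, 0.0247]
tcp_rot: [-179.9, -0.0, -61.7]
wrist_force: [0.9, 0.2, -2.0]
opening: 0.0231
grasp_force: 40.1
```

```bash
python3 - <<'E'
from h import *
o=telemetry.get_obs();print(o["time"],o["opening"],o["ee_pos"],tl(o["ee_pos"]),o["tcp_rot"],o["wrist_force"])
plan(([.50,.18,.25],262),)
E
```

```text
15.9 0.02306350217469442 [0.57793429 0.20927798 0.02465525] (np.float64(0.0003458973071856138), np.float64(-0.07937286097552576)) [-1.79890814e+02 -1.44292714e-02 -6.17095321e+01] [ 0.85704801  0.23986578 -2.01196348]
[-11.2, 82.5, -225.3] 36.3
```

>>> play_rows --increments '[[[0,0,0.5],[0,0,0],0.3],[[0,0,0.5],[0,0,0],0.3],[[0,0,0],[0,0,0],0.3],[[0,0,-20],[0,0,0],0.3],[[0,0,-65],[0,0,0],0],[[0,0,-115],[0,0,0],0],[[-70,50,-225],[0,0,36],0],[[-70,50,-225],[0,0,36],0],[[-70,50,-225],[0,0,36],0],[[-70,50,-225],[0,0,36],0],[[-70,50,-225],[0,0,36],0]]'

```text
time: 17.0
ee_pos: [0.5002, 0.2475, 0.2498]
tcp_rot: [-179.9, 0.1, -97.8]
wrist_force: [0.1, -0.1, -0.8]
opening: 0.0855
grasp_force: 0.0
```

```bash
python3 - <<'E'
from h import *
snap("wrist","w3")
def loc(r): print(r, [round(v,4) for v in tl(np.array(r[2])/1000)])
loc(rect("w3",win(*T(0,.001)[:2],.05),.012,.022,lambda i:i[...,0]-i[...,2]>10))
loc(rect("w3",win(*T(0,-.079)[:2],.05),.012,.022,lambda i:i[...,0]-i[...,2]>10))
loc(rect("w3",win(.438,.1,.06),.01,.018))
loc(rect("w3",(.55,.65,.13,.26),.043,.052,yel));r=rect("w3",(.45,.58,.27,.38),.043,.052,yel); r and loc(r)
E
```

```text
('w3', 886, [538, 279], [74, 24], -61.9, array([14.8, 16.4, 17.6])) [np.float64(-0.0018), np.float64(0.0009)]
('w3', 1041, [576, 209], [74, 24], -61.7, array([14.8, 16.4, 17.6])) [np.float64(-0.0015), np.float64(-0.0787)]
('w3', 1435, [438, 101], [73, 24], 81.6, array([11.8, 13.3, 14.7])) [np.float64(-0.1742), np.float64(-0.1084)]
('w3', 400, [597, 170], [43, 12], 28.3, array([44.3, 46.1, 47.4])) [np.float64(-0.0015), np.float64(-0.123)]
('w3', 266, [518, 318], [44, 11], 27.9, array([43.8, 46.2, 47.6])) [np.float64(-0.0009), np.float64(0.0448)]
```

View pics/w3.png

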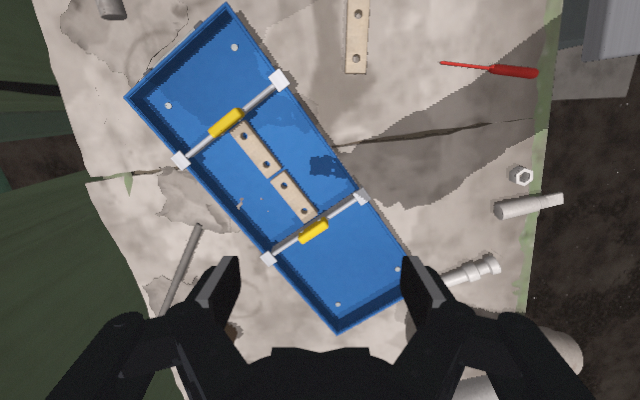

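```bash
python3 - <<'E'
from h import *
p=[.438,.1005]
plan((p+[.10],261.6),(p+[.021],261.6))
q=list(T(-.0015,-.039)[:2])
print(mv(q+[.12],298.3,(np.array(p+[.021]),261.6)),mv(q+[.038],298.3,(np.array(p+[.021]),261.6)))
E
```

```text
[153.6, 42.0, 148.5] 0.7
[153.6, 42.0, 227.5] 0.7
([np.float64(-159.3), np.float64(-96.9), np.float64(-99.0)], -36.7) ([np.float64(-159.3), np.float64(-96.9), np.float64(-17.0)], -36.7)
```

>>> play_rows --increments '[[[153.5,42,148],[0,0,0.7],0],[[153.5,42,148],[0,0,0.7],0],[[153.5,42,148],[0,0,0.7],0],[[153.5,42,148],[0,0,0.7],0],[[153.5,42,148],[0,0,0.7],0],[[153.5,42,180],[0,0,0.7],0],[[153.5,42,205],[0,0,0.7],0],[[153.5,42,220],[0,0,0.7],0],[[153.5,42,227],[0,0,0.7],0],[[153.5,42,227],[0,0,0.7],0],[[153.5,42,227],[0,0,0.7],1],[[153.5,42,227],[0,0,0.7],1],[[153.5,42,227],[0,0,0.7],1],[[153.5,42,227],[0,0,0.7],1],[[153.5,42,227],[0,0,0.7],1],[[153.5,42,227],[0,0,0.7],1]]'

```text
time: 18.65
ee_pos: [0.4385, 0.1006, 0.0219]
tcp_rot: [-179.9, 0.0, -98.4]
wrist_force: [-0.6, 0.3, 5.4]
opening: 0.0228
grasp_force: 40.2
```

```bash
python3 - <<'E'
from h import *
o=telemetry.get_obs();print(o["time"],o["opening"],o["ee_pos"],o["tcp_rot"],o["wrist_force"])
z=o["ee_pos"][2]; q=list(T(-.0015,-.039)[:2])
plan((q+[.12],298.3),(q+[z+.017],298.3))
E
```

```text
18.65 0.022773549041987126 [0.43850516 0.10056393 0.02193706] [-1.79934287e+02  2.40661747e-02 -9.83877390e+01] [-0.58171385  0.33169908  5.43321044]
[-159.2, -96.5, -98.1] -36.7
[-159.2, -96.5, -17.0] -36.7
```

>>> play_rows --increments '[[[0,0,-30],[0,0,0],1],[[0,0,-75],[0,0,0],1],[[-60,-40,-98],[0,0,-17],1],[[-159,-96.5,-98],[0,0,-36.7],1],[[-159,-96.5,-98],[0,0,-36.7],1],[[-159,-96.5,-98],[0,0,-36.7],1],[[-159,-96.5,-98],[0,0,-36.7],1],[[-159,-96.5,-98],[0,0,-36.7],1],[[-159,-96.5,-60],[0,0,-36.7],1],[[-159,-96.5,-35],[0,0,-36.7],1],[[-159,-96.5,-23],[0,0,-36.7],1],[[-159,-96.5,-18],[0,0,-36.7],1],[[-159,-96.5,-17],[0,0,-36.7],1],[[-159,-96.5,-16.5],[0,0,-36.7],1],[[-159,-96.5,-16.5],[0,0,-36.7],0.4],[[-159,-96.5,-16.5],[0,0,-36.7],0.4],[[-159,-96.5,-17],[0,0,-36.7],0.4],[[-159,-96.5,-35],[0,0,-36.7],0.4],[[-159,-96.5,-80],[0,0,-36.7],0.4],[[-159,-96.5,-125],[0,0,-36.7],0]]'

```text
time: 20.65
ee_pos: [0.5561, 0.2434, 0.147]
tcp_rot: [179.9, 0.0, -61.7]
wrist_force: [0.6, 0.4, 0.0]
opening: 0.0642
grasp_force: 0.0
```

```bash
python3 - <<'E'
from h import *
o=telemetry.get_obs();print(o["time"],o["ee_pos"],o["tcp_rot"],o["q"].round(1),o["wrist_force"])
plan(([.60,-.05,.27],268),)
E
```

```text
20.65 [0.55613186 0.24342508 0.14699691] [ 1.79900355e+02  1.05950575e-02 -6.16959657e+01] [ 23.6  12.1   6.6  84.6   0.  -94.7] [0.58955587 0.41216956 0.02487913]
[279.1, 100.5, -123.0] 30.3
```

>>> play_rows --increments '[[[0,0,-60],[0,0,0],0],[[279,100,-123],[0,0,30],0],[[279,100,-123],[0,0,30],0],[[279,100,-123],[0,0,30],0],[[279,100,-123],[0,0,30],0],[[279,100,-123],[0,0,30],0],[[279,100,-123],[0,0,30],0],[[279,100,-123],[0,0,30],0],[[279,100,-123],[0,0,30],0]]'

```text
time: 21.55
ee_pos: [0.6012, -0.0508, 0.2696]
tcp_rot: [-180.0, 0.0, -91.9]
wrist_force: [-0.2, 0.2, -0.8]
opening: 0.0851
grasp_force: 0.0
```

```bash
python3 - <<'E'
from h import *
o=telemetry.get_obs();print(o["time"],o["ee_pos"],o["tcp_rot"],o["q"].round(1))
snap("wrist","w4")
for n,x,y,l,h,r in (("stepped",.705,-.03,.010,.04,.085),("plain",.665,-.25,.01,.03,.08),("guidetop",.577,-.167,.025,.035,.048),("guide",.577,-.167,.008,.035,.048),("step",.456,-.168,.006,.045,.048)): print(n,rect("w4",win(x,y,r),l,h))
E
```

```text
21.55 [ 0.60122481 -0.05081667  0.26960146] [-1.79960796e+02  5.40361415e-03 -9.18538619e+01] [ -4.8  13.1  21.4  98.3   0.  -93. ]
stepped ('w4', 2199, [699, -31], [151, 32], -89.5, array([17.1, 26. , 32. ]))
plain ('w4', 1264, [658, -215], [67, 23], 89.1, array([13.8, 20.4, 22.8]))
guidetop ('w4', 512, [566, -166], [60, 11], 84.0, array([27.7, 29.4, 30.7]))
guide ('w4', 1546, [578, -168], [60, 35], 84.0, array([16.5, 28.7, 30.5]))
step ('w4', 1627, [458, -168], [61, 29], 77.3, array([ 7.1, 23.7, 39.9]))
```

View pics/w4.png

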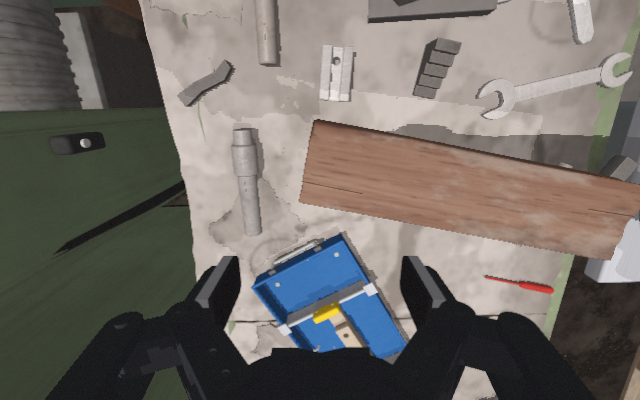

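```bash
python3 - <<'E'
from h import *
d=np.load("w4.npz");W=d["W"]
m=(W[...,0]>.66)&(W[...,0]<.74)&(W[...,1]>-.12)&(W[...,1]<.06)&(W[...,2]>.006)&(W[...,2]<.045)
P=W[m]
for y in np.arange(-.11,.05,.01):
    q=P[abs(P[:,1]-y-.005)<.004]
    if len(q)>5: print(round(y+.005,3),np.percentile(q[:,0],[2,98]).round(3),q[:,2].max().round(3))
o=telemetry.get_obs()
plan(([.699,-.035,.12],270),([.699,-.035,.022],270))
E
```

```text
-0.105 [0.688 0.71 ] 0.03
-0.095 [0.688 0.709] 0.03
-0.085 [0.684 0.714] 0.034
-0.075 [0.684 0.713] 0.034
-0.065 [0.684 0.714] 0.034
-0.055 [0.684 0.714] 0.033
-0.045 [0.686 0.712] 0.033
-0.035 [0.688 0.711] 0.029
-0.025 [0.688 0.711] 0.029
-0.015 [0.688 0.712] 0.028
-0.005 [0.688 0.712] 0.028
0.005 [0.689 0.712] 0.028
0.015 [0.688 0.739] 0.027
0.025 [0.689 0.713] 0.027
0.035 [0.689 0.713] 0.027
0.045 [0.689 0.712] 0.026
[-17.5, -97.5, 149.2] -1.8
[-17.5, -97.5, 247.2] -1.8
```

>>> play_rows --increments '[[[-20,-97.5,149],[0,0,-2.3],0],[[-20,-97.5,149],[0,0,-2.3],0],[[-20,-97.5,149],[0,0,-2.3],0],[[-20,-97.5,149],[0,0,-2.3],0],[[-20,-97.5,180],[0,0,-2.3],0],[[-20,-97.5,215],[0,0,-2.3],0],[[-20,-97.5,235],[0,0,-2.3],0],[[-20,-97.5,245],[0,0,-2.3],0],[[-20,-97.5,247],[0,0,-2.3],0],[[-20,-97.5,247],[0,0,-2.3],0],[[-20,-97.5,247],[0,0,-2.3],1],[[-20,-97.5,247],[0,0,-2.3],1],[[-20,-97.5,247],[0,0,-2.3],1],[[-20,-97.5,247],[0,0,-2.3],1],[[-20,-97.5,247],[0,0,-2.3],1],[[-20,-97.5,247],[0,0,-2.3],1],[[-20,-97.5,230],[0,0,-2.3],1],[[-20,-97.5,190],[0,0,-2.3],1],[[-20,-97.5,140],[0,0,-2.3],1],[[-20,-97.5,135],[0,0,-2.3],1]]' --grip_force 70

```text
time: 23.6
ee_pos: [0.7006, -0.0327, 0.1405]
tcp_rot: [-179.6, -0.0, -89.4]
wrist_force: [0.4, -0.5, -4.9]
opening: 0.0284
grasp_force: 70.1
```

```bash
python3 - <<'E'
from h import *
o=telemetry.get_obs();print(o["time"],o["ee_pos"],o["tcp_rot"],o["q"].round(1),o["wrist_force"],o["opening"],o["torque"])
q=list(T(.033,.1285)[:2]); print(q)
plan((q+[.135],298.3),(q+[.027],298.3))
snap("side","sd1");im=cv2.imread("pics/sd1.png"); cv2.imwrite("pics/sd1c.png",cv2.resize(im[120:360,200:440],None,fx=2.5,fy=2.5))
E
```

```text
23.6 [ 0.70055897 -0.03265977  0.14048269] [-1.79599041e+02 -4.24099502e-02 -8.94130164e+01] [ -2.7  25.1  22.3  86.8  -0.  -93.2] [ 0.44382825 -0.52708374 -4.88570634] 0.0283554374361263 [-0.0078278  -0.12275922  0.01169879]
[np.float64(0.508135417803248), np.float64(0.40778625082448217)]
[-442.4, 187.9, 5.5] -27.7
[-442.4, 187.9, 113.5] -27.7
```

View pics/sd1c.png

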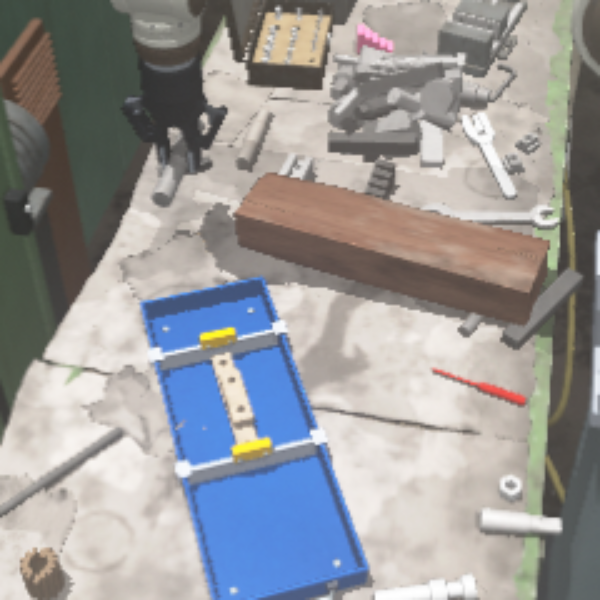

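>>> play_rows --increments '[[[-442,188,5],[0,0,-27.7],1],[[-442,188,5],[0,0,-27.7],1],[[-442,188,5],[0,0,-27.7],1],[[-442,188,5],[0,0,-27.7],1],[[-442,188,5],[0,0,-27.7],1],[[-442,188,5],[0,0,-27.7],1],[[-442,188,5],[0,0,-27.7],1],[[-442,188,5],[0,0,-27.7],1],[[-442,188,5],[0,0,-27.7],1],[[-442,188,5],[0,0,-27.7],1],[[-442,188,5],[0,0,-27.7],1],[[-442,188,5],[0,0,-27.7],1],[[-442,188,20],[0,0,-27.7],1],[[-442,188,50],[0,0,-27.7],1],[[-442,188,70],[0,0,-27.7],1],[[-442,188,70],[0,0,-27.7],1]]'

```text
time: 25.25
ee_pos: [0.5051, 0.4047, 0.059]
tcp_rot: [179.6, -0.1, -61.8]
wrist_force: [-0.8, -0.4, -7.0]
opening: 0.0283
grasp_force: 70.5
```

```bash
python3 - <<'E'
from h import *
o=telemetry.get_obs();print(o["time"],o["ee_pos"],tl(o["ee_pos"]),o["tcp_rot"],o["q"].round(1),o["wrist_force"],o["opening"])
q=list(T(.033,.127)[:2])
plan((q+[.025],298.3),)
E
```

```text
25.25 [0.50505335 0.40472837 0.05896533] (np.float64(0.028836603868159328), np.float64(0.12726877287083246)) [ 1.79568392e+02 -9.16157661e-02 -6.18092623e+01] [ 38.7  19.1   5.5  76.8  -0.  -79.5] [-0.76297821 -0.43194538 -6.99396781] 0.028285823124860048
[0.3, -4.2, 34.0] -0.1
```

>>> play_rows --increments '[[[0,-4,0],[0,0,0],1],[[0,-4,0],[0,0,0],1]]'

```text
time: 25.45
ee_pos: [0.5112, 0.4096, 0.0655]
tcp_rot: [-179.9, 0.0, -61.8]
wrist_force: [0.5, -0.3, -4.9]
opening: 0.0283
grasp_force: 70.6
```

>>> play_rows --increments '[[[1.5,3,15],[0,0,0],1],[[1.5,3,28],[0,0,0],1],[[1.5,3,35],[0,0,0],1],[[1.5,3,38],[0,0,0],1],[[1.5,3,40],[0,0,0],1],[[1.5,3,40],[0,0,0],1]]'

```text
time: 26.05
ee_pos: [0.5082, 0.4071, 0.0257]
tcp_rot: [-179.9, 0.0, -61.7]
wrist_force: [-2.3, -2.0, 0.9]
opening: 0.0287
grasp_force: 71.1
```

```bash
python3 - <<'E'
from h import *
plan(([.657,-.250,.12],268.9),([.657,-.250,.021],268.9))
E
```

```text
[649.0, 180.6, -94.3] 29.4
[649.0, 180.6, 4.7] 29.4
```

>>> play_rows --increments '[[[1.5,0,0],[0,0,0],0.45],[[1.5,0,0],[0,0,0],0.45],[[1.5,0,0],[0,0,0],0.45],[[1.5,0,-20],[0,0,0],0.45],[[1.5,0,-60],[0,0,0],0.45],[[20,5,-110],[0,0,2],0.3],[[649,181,-130],[0,0,29.4],0],[[649,181,-130],[0,0,29.4],0],[[649,181,-130],[0,0,29.4],0],[[649,181,-130],[0,0,29.4],0],[[649,181,-130],[0,0,29.4],0],[[649,181,-130],[0,0,29.4],0],[[649,181,-130],[0,0,29.4],0],[[649,181,-130],[0,0,29.4],0],[[649,181,-130],[0,0,29.4],0],[[649,181,-130],[0,0,29.4],0],[[649,181,-130],[0,0,29.4],0],[[649,181,-130],[0,0,29.4],0],[[649,181,-130],[0,0,29.4],0],[[649,181,-130],[0,0,29.4],0]]'

```text
time: 28.05
ee_pos: [0.6565, -0.2559, 0.1534]
tcp_rot: [-180.0, -0.1, -91.4]
wrist_force: [-0.4, 0.5, -1.3]
opening: 0.0856
grasp_force: 0.0
```

```bash
python3 - <<'E'
from h import *
o=telemetry.get_obs();print(o["time"],o["ee_pos"],o["tcp_rot"],o["q"].round(1))
plan(([.657,-.250,.12],268.9),([.657,-.250,.021],268.9))
E
```

```text
28.05 [ 0.65649357 -0.25591154  0.15337659] [-1.79994126e+02 -6.13669942e-02 -9.13682770e+01] [-2.130e+01  2.610e+01  2.510e+01  8.890e+01 -1.000e-01 -1.099e+02]
[-5.9, -0.4, 33.4] -0.3
[-5.9, -0.4, 132.4] -0.3
```

>>> play_rows --increments '[[[0,0,30],[0,0,0],0],[[0,0,75],[0,0,0],0],[[0,0,110],[0,0,0],0],[[0,0,125],[0,0,0],0],[[0,0,132],[0,0,0],0],[[0,0,134],[0,0,0],0],[[0,0,134],[0,0,0],0]]'

```text
time: 28.75
ee_pos: [0.6573, -0.2506, 0.0222]
tcp_rot: [-179.9, -0.0, -91.1]
wrist_force: [0.3, -0.0, 0.4]
opening: 0.0853
grasp_force: 0.0
```

>>> play_rows --increments '[[[0,0,0],[0,0,0],1],[[0,0,0],[0,0,0],1],[[0,0,0],[0,0,0],1],[[0,0,0],[0,0,0],1],[[0,0,0],[0,0,0],1],[[0,0,0],[0,0,0],1],[[0,0,-30],[0,0,0],1],[[0,0,-80],[0,0,0],1],[[0,0,-120],[0,0,0],1],[[0,0,-120],[0,0,0],1],[[0,0,-120],[0,0,0],1]]'

```text
time: 29.85
ee_pos: [0.6564, -0.2505, 0.1402]
tcp_rot: [-180.0, -0.0, -91.1]
wrist_force: [-0.3, 0.1, -4.2]
opening: 0.0206
grasp_force: 69.6
```

```bash
python3 - <<'E'
from h import *
o=telemetry.get_obs();print(o["time"],o["opening"],o["ee_pos"],o["tcp_rot"],o["wrist_force"],o["torque"])
q=list(T(-.033,.1285)[:2]); plan((q+[.145],298.3),(q+[.07],298.3))
E
```

```text
29.85 0.020643237544718133 [ 0.65639624 -0.25047084  0.1401765 ] [-1.79987741e+02 -7.81993749e-03 -9.11010832e+01] [-0.31534328  0.12864447 -4.15703491] [-0.04005655 -0.00170676  0.0079555 ]
[-622.9, 218.4, -4.8] -29.4
[-622.9, 218.4, 70.2] -29.4
```

>>> play_rows --increments '[[[-623,218,-5],[0,0,-29.4],1],[[-623,218,-5],[0,0,-29.4],1],[[-623,218,-5],[0,0,-29.4],1],[[-623,218,-5],[0,0,-29.4],1],[[-623,218,-5],[0,0,-29.4],1],[[-623,218,-5],[0,0,-29.4],1],[[-623,218,-5],[0,0,-29.4],1],[[-623,218,-5],[0,0,-29.4],1],[[-623,218,-5],[0,0,-29.4],1],[[-623,218,-5],[0,0,-29.4],1],[[-623,218,-5],[0,0,-29.4],1],[[-623,218,-5],[0,0,-29.4],1],[[-623,218,-5],[0,0,-29.4],1],[[-623,218,-5],[0,0,-29.4],1],[[-623,218,-5],[0,0,-29.4],1],[[-623,218,30],[0,0,-29.4],1],[[-623,218,60],[0,0,-29.4],1],[[-623,218,75],[0,0,-29.4],1],[[-623,218,75],[0,0,-29.4],1],[[-623,218,75],[0,0,-29.4],1]]'

```text
time: 31.85
ee_pos: [0.4507, 0.3761, 0.0658]
tcp_rot: [180.0, -0.0, -61.7]
wrist_force: [0.3, 0.2, -2.9]
opening: 0.0207
grasp_force: 69.9
```

```bash
python3 - <<'E'
from h import *
o=telemetry.get_obs();print(o["time"],o["opening"],o["ee_pos"],tl(o["ee_pos"]),o["wrist_force"])
q=list(T(-.033,.1285)[:2]); plan((q+[.026],298.3),)
E
```

```text
31.85 0.02068377132455245 [0.45069746 0.37612555 0.06583245] (np.float64(-0.032582783692642746), np.float64(0.12785413190511313)) [ 0.33885184  0.20358787 -2.91292461]
[-0.6, 0.4, 39.8] -0.0
```

Next: lower, release, then go above the guide block.

>>> play_rows --increments '[[[0,0,15],[0,0,0],1],[[0,0,28],[0,0,0],1],[[0,0,35],[0,0,0],1],[[0,0,38],[0,0,0],1],[[0,0,40],[0,0,0],1],[[0,0,40.5],[0,0,0],1],[[0,0,40.5],[0,0,0],1]]'

```text
time: 32.55
ee_pos: [0.4504, 0.3768, 0.0251]
tcp_rot: [-180.0, 0.0, -61.7]
wrist_force: [0.5, 0.1, -2.7]
opening: 0.0204
grasp_force: 69.9
```

```bash
python3 - <<'E'
from h import *
plan(([.578,-.168,.15],264),([.59,-.06,.27],264))
E
```

```text
[540.2, 146.1, -124.9] 34.3
[450.8, 84.3, -244.9] 34.3
```

>>> play_rows --increments '[[[0,0,1],[0,0,0],1],[[0,0,1],[0,0,0],0.5],[[0,0,1],[0,0,0],0.5],[[0,0,1],[0,0,0],0.5],[[0,0,-20],[0,0,0],0.5],[[0,0,-60],[0,0,0],0.5],[[20,5,-110],[0,0,2],0.3],[[451,84,-245],[0,0,34.3],0],[[451,84,-245],[0,0,34.3],0],[[451,84,-245],[0,0,34.3],0],[[451,84,-245],[0,0,34.3],0],[[451,84,-245],[0,0,34.3],0],[[451,84,-245],[0,0,34.3],0],[[451,84,-245],[0,0,34.3],0],[[451,84,-245],[0,0,34.3],0],[[451,84,-245],[0,0,34.3],0],[[451,84,-245],[0,0,34.3],0],[[451,84,-245],[0,0,34.3],0],[[451,84,-245],[0,0,34.3],0]]'

```text
time: 34.45
ee_pos: [0.5899, -0.0595, 0.2694]
tcp_rot: [180.0, 0.0, -96.0]
wrist_force: [0.0, 0.5, -0.4]
opening: 0.0855
grasp_force: 0.0
```

```bash
python3 - <<'E'
from h import *
o=telemetry.get_obs();print(o["time"],o["ee_pos"],o["tcp_rot"][2])
snap("wrist","w5")
for n,x,y,l,h,r in (("guide",.577,-.167,.008,.035,.055),("step",.456,-.168,.006,.045,.055),("wood",.42,-.05,.055,.1,.25)): print(n,rect("w5",win(x,y,r),l,h))
im,W=snap("top","t5")
def loc(r): print(r, [round(v,4) for v in tl(np.array(r[2])/1000)])
tan=lambda i:(i[...,0]-i[...,2]>15)
loc(rect("t5",win(*T(0,-.039)[:2],.05),.022,.04,tan)); 
for a in(.033,-.033): loc(rect("t5",(.38,.58,.3,.5),.014,.05,(lambda i,a=a:(i[...,2]-i[...,0]<40)&(np.abs((W[...,0]-C0[0])*.8805+(W[...,1]-C0[1])*.474-a)<.028)&(((W[...,1]-C0[1])*.8805-(W[...,0]-C0[0])*.474)>.055))))
c=cv2.imread("pics/t5.png")[130:260,160:320]; cv2.imwrite("pics/t5c.png",cv2.resize(c,None,fx=4,fy=4,interpolation=cv2.INTER_CUBIC))
plan(([.578,-.168,.15],264),([.578,-.168,.033],264))
E
```

```text
34.45 [ 0.58994139 -0.05951946  0.26937116] -95.99369714973118
guide ('w5', 1506, [578, -168], [60, 35], 84.9, array([16.5, 28.7, 30.5]))
step ('w5', 1574, [458, -168], [60, 29], 77.3, array([ 7.1, 23.7, 39.9]))
wood ('w5', 27633, [422, -26], [399, 101], -12.3, array([65.8, 74.6, 83. ]))
('t5', 71, [556, 242], [39, 24], -61.5, array([25.8, 31.2, 36.9])) [np.float64(-0.0035), np.float64(-0.0402)]
('t5', 305, [508, 410], [152, 31], -66.7, array([22.5, 30.5, 38.1])) [np.float64(0.0339), np.float64(0.1305)]
('t5', 197, [447, 383], [122, 23], -63.1, array([17.7, 24. , 30.1])) [np.float64(-0.0326), np.float64(0.1357)]
[109.9, 0.5, 119.4] 0.1
[109.9, 0.5, 236.4] 0.1
```

View pics/t5c.png

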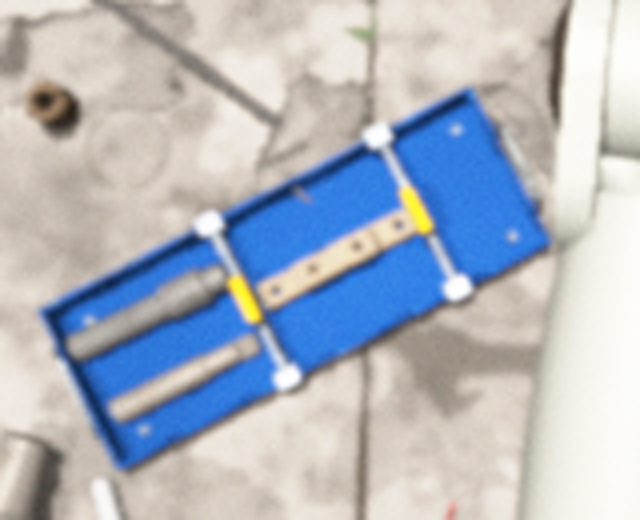

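>>> play_rows --increments '[[[110,0,100],[0,0,-0.5],0],[[110,0,100],[0,0,-0.5],0],[[110,0,100],[0,0,-0.5],0],[[110,0,120],[0,0,-0.5],0],[[110,0,160],[0,0,-0.5],0],[[110,0,200],[0,0,-0.5],0],[[110,0,225],[0,0,-0.5],0],[[110,0,234],[0,0,-0.5],0],[[110,0,236],[0,0,-0.5],0],[[110,0,236],[0,0,-0.5],0],[[110,0,236],[0,0,-0.5],1],[[110,0,236],[0,0,-0.5],1],[[110,0,236],[0,0,-0.5],1],[[110,0,236],[0,0,-0.5],1],[[110,0,236],[0,0,-0.5],1]]' --grip_force 50

```text
time: 36.05
ee_pos: [0.5792, -0.1698, 0.0347]
tcp_rot: [-179.9, -0.0, -95.5]
wrist_force: [0.5, 0.4, 5.3]
opening: 0.0344
grasp_force: 52.0
```

```bash
python3 - <<'E'
from h import *
o=telemetry.get_obs();print(o["time"],o["opening"],o["ee_pos"],o["tcp_rot"],o["wrist_force"])
q=list(T(-.038,-.166)[:2]); plan((q+[.155],298.3),(q+[o["ee_pos"][2]+.003],298.3))
d=np.load("w5.npz");W=d["W"]
c=np.array([.458,-.168]);a=np.radians(77.3);e=np.array([np.cos(a),np.sin(a)])
m=np.nanmax(abs(W[...,:2]-c),-1)<.045; P=W[m]; s=(P[:,:2]-c)@e; t=(P[:,:2]-c)@[-e[1],e[0]]
for v in np.arange(-.03,.03,.006):
    k=(abs(s-v-.003)<.003)&(abs(t)<.012); print(round(v+.003,3),np.median(P[k,2]).round(3))
d=np.load("w1.npz")["W"]; k=(d[...,0]>.4)&(d[...,0]<.53)&(d[...,1]<-.195)&(d[...,1]>-.26)&(d[...,2]>.03)
H=d[k]; 
for y in np.arange(-.26,-.195,.01):
    q=H[abs(H[:,1]-y-.005)<.005]; print("heap",round(y+.005,3),len(q),q[:,2].max() if len(q) else 0,q[:,0].min() if len(q) else 0)
E
```

```text
36.05 0.034429954148769905 [ 0.57920256 -0.16984377  0.03468644] [-1.79913257e+02 -1.29311072e-02 -9.55034277e+01] [0.49615459 0.44962241 5.33834663]
[-283.9, 21.3, -120.3] -33.8
[-283.9, 21.3, -3.0] -33.8
-0.027 0.039
-0.021 0.039
-0.015 0.031
-0.009 0.031
-0.003 0.024
0.003 0.023
0.009 0.016
0.015 0.015
0.021 0.008
0.027 0.007
heap -0.255 892 0.14703863823801502 0.4000571678411702
heap -0.245 1258 0.15005865895965292 0.40005043775401183
heap -0.235 1523 0.14531509223902717 0.4000890253781648
heap -0.225 1020 0.12798812814725913 0.40001935515778886
heap -0.215 284 0.058556295454190777 0.4141801542966267
heap -0.205 1 0.03404489997568308 0.4646158423692526
heap -0.195 45 0.040369770191567594 0.44204687955022137<stdin>:6: RuntimeWarning: All-NaN slice encountered
```

>>> play_rows --increments '[[[0,0,-30],[0,0,0],1],[[0,0,-75],[0,0,0],1],[[0,0,-115],[0,0,0],1],[[-287,11,-120],[0,0,-33.8],1],[[-287,11,-120],[0,0,-33.8],1],[[-287,11,-120],[0,0,-33.8],1],[[-287,11,-120],[0,0,-33.8],1],[[-287,11,-120],[0,0,-33.8],1],[[-287,11,-120],[0,0,-33.8],1],[[-287,11,-120],[0,0,-33.8],1],[[-287,11,-100],[0,0,-33.8],1],[[-287,11,-60],[0,0,-33.8],1],[[-287,11,-40],[0,0,-33.8],1],[[-287,11,-40],[0,0,-33.8],1],[[-287,11,-40],[0,0,-33.8],1]]'

```text
time: 37.55
ee_pos: [0.5951, 0.1166, 0.074]
tcp_rot: [180.0, 0.0, -61.7]
wrist_force: [-0.2, -0.3, -2.6]
opening: 0.0347
grasp_force: 51.2
```

```bash
python3 - <<'E'
from h import *
o=telemetry.get_obs();print(o["time"],o["opening"],o["ee_pos"],tl(o["ee_pos"]),o["tcp_rot"],o["wrist_force"])
q=list(T(-.028,-.169)[:2]); plan((q+[.0377],298.3),)
E
```

```text
37.55 0.034721904516631666 [0.59513737 0.11663134 0.07404313] (np.float64(-0.028429862701076874), np.float64(-0.16910190047128618)) [ 1.79963036e+02  6.44487961e-03 -6.17276349e+01] [-0.16462622 -0.34056837 -2.57838178]
[-0.1, -0.4, 36.3] -0.0
```

>>> play_rows --increments '[[[0,0,15],[0,0,0],1],[[0,0,26],[0,0,0],1],[[0,0,32],[0,0,0],1],[[0,0,35],[0,0,0],1],[[0,0,36.5],[0,0,0],1],[[0,0,36.5],[0,0,0],1]]'

```text
time: 38.15
ee_pos: [0.5954, 0.1171, 0.0377]
tcp_rot: [-180.0, -0.0, -61.7]
wrist_force: [0.2, 0.1, -3.4]
opening: 0.0348
grasp_force: 51.3
```

```bash
python3 - <<'E'
from h import *
plan(([.458,-.167,.18],257.3),([.458,-.167,.025],257.3))
E
```

```text
[185.0, 255.7, -142.3] 41.0
[185.0, 255.7, 12.7] 41.0
```

>>> play_rows --increments '[[[0,0,0.7],[0,0,0],1],[[0,0,1.4],[0,0,0],1],[[0,0,1.4],[0,0,0],1]]'

```text
time: 38.45
ee_pos: [0.5955, 0.1172, 0.0377]
tcp_rot: [-179.9, -0.0, -61.7]
wrist_force: [-5.1, -1.0, 10.6]
opening: 0.0342
grasp_force: 52.8
```

Contact with the floor. Release, then to the step block.

>>> play_rows --increments '[[[0,0,-1],[0,0,0],1],[[0,0,-1],[0,0,0],0.45],[[0,0,-1],[0,0,0],0.45],[[0,0,-1],[0,0,0],0.45],[[0,0,-20],[0,0,0],0.45],[[0,0,-60],[0,0,0],0.45],[[0,0,-110],[0,0,0],0.3],[[185,256,-142],[0,0,41],0],[[185,256,-142],[0,0,41],0],[[185,256,-142],[0,0,41],0],[[185,256,-142],[0,0,41],0],[[185,256,-142],[0,0,41],0],[[185,256,-142],[0,0,41],0],[[185,256,-142],[0,0,41],0],[[185,256,-142],[0,0,41],0],[[185,256,-142],[0,0,41],0],[[185,256,-142],[0,0,41],0]]'

```text
time: 40.15
ee_pos: [0.458, -0.1663, 0.1777]
tcp_rot: [180.0, 0.0, -102.6]
wrist_force: [-0.1, -0.6, 0.4]
opening: 0.0855
grasp_force: 0.0
```

```bash
python3 - <<'E'
from h import *
o=telemetry.get_obs();print(o["time"],o["opening"],o["ee_pos"],o["tcp_rot"])
snap("wrist","w6"); print(rect("w6",win(.456,-.168,.055),.006,.045))
plan(([.458,-.167,.06],257.3),([.458,-.167,.025],257.3))
E
```

```text
40.15 0.08554318740660331 [ 0.45797599 -0.16633402  0.17766485] [ 1.79988009e+02  1.32433496e-02 -1.02639791e+02]
('w6', 1462, [457, -168], [60, 28], 77.5, array([ 7.2, 24.6, 40. ]))
[0.8, -0.1, 117.6] 0.1
[0.8, -0.1, 152.6] 0.1
```

>>> play_rows --increments '[[[1,0,45],[0,0,0],0],[[1,0,90],[0,0,0],0],[[1,0,120],[0,0,0],0],[[1,0,140],[0,0,0],0],[[1,0,150],[0,0,0],0],[[1,0,153],[0,0,0],0],[[1,0,153],[0,0,0],0],[[1,0,153],[0,0,0],1],[[1,0,153],[0,0,0],1],[[1,0,153],[0,0,0],1],[[1,0,153],[0,0,0],1],[[1,0,153],[0,0,0],1],[[1,0,153],[0,0,0],1]]'

```text
time: 41.5
ee_pos: [0.4577, -0.1683, 0.0256]
tcp_rot: [-179.9, -0.0, -102.7]
wrist_force: [-0.3, 0.3, 6.7]
opening: 0.0269
grasp_force: 50.7
```

```bash
python3 - <<'E'
from h import *
o=telemetry.get_obs();print(o["time"],o["opening"],o["ee_pos"],o["tcp_rot"],o["wrist_force"])
q=list(T(.036,-.1675)[:2]); plan((q+[.155],298.3),(q+[o["ee_pos"][2]+.003],298.3))
E
```

```text
41.5 0.02689503990664657 [ 0.45774519 -0.16832128  0.02556138] [-1.79930909e+02 -7.35999844e-03 -1.02701045e+02] [-0.32702926  0.326055    6.73016526]
[-351.7, -119.0, -129.4] -41.0
[-351.7, -119.0, -3.0] -41.0
```

>>> play_rows --increments '[[[0,0,-30],[0,0,0],1],[[0,0,-75],[0,0,0],1],[[0,0,-120],[0,0,0],1],[[-352,-119,-129],[0,0,-41],1],[[-352,-119,-129],[0,0,-41],1],[[-352,-119,-129],[0,0,-41],1],[[-352,-119,-129],[0,0,-41],1],[[-352,-119,-129],[0,0,-41],1],[[-352,-119,-129],[0,0,-41],1],[[-352,-119,-129],[0,0,-41],1],[[-352,-119,-129],[0,0,-41],1],[[-352,-119,-129],[0,0,-41],1],[[-352,-119,-100],[0,0,-41],1],[[-352,-119,-60],[0,0,-41],1],[[-352,-119,-40],[0,0,-41],1],[[-352,-119,-40],[0,0,-41],1],[[-352,-119,-40],[0,0,-41],1]]'

```text
time: 43.2
ee_pos: [0.6505, 0.1485, 0.0652]
tcp_rot: [180.0, 0.0, -61.7]
wrist_force: [-0.5, 0.3, -2.0]
opening: 0.0271
grasp_force: 50.7
```

```bash
python3 - <<'E'
from h import *
o=telemetry.get_obs();print(o["time"],o["opening"],o["ee_pos"],tl(o["ee_pos"]),o["wrist_force"])
q=list(T(.036,-.1675)[:2]); plan((q+[.0286],298.3),)
E
```

```text
43.2 0.027128180278236623 [0.65051523 0.14853879 0.06519668] (np.float64(0.03545603122477852), np.float64(-0.16726210852199366)) [-0.49021024  0.29340756 -1.96476133]
[0.2, -0.5, 36.6] -0.0
```

>>> play_rows --increments '[[[0,0,15],[0,0,0],1],[[0,0,26],[0,0,0],1],[[0,0,32],[0,0,0],1],[[0,0,35],[0,0,0],1],[[0,0,36.5],[0,0,0],1],[[0,0,37.5],[0,0,0],1],[[0,0,37.5],[0,0,0],1],[[0,0,37.5],[0,0,0],0.5],[[0,0,37],[0,0,0],0.5],[[0,0,37],[0,0,0],0.5],[[0,0,15],[0,0,0],0.5],[[0,0,-25],[0,0,0],0.5],[[0,0,-75],[0,0,0],0.3],[[-100,40,-205],[0,0,0],0],[[-100,40,-205],[0,0,0],0],[[-100,40,-205],[0,0,0],0],[[-100,40,-205],[0,0,0],0],[[-100,40,-205],[0,0,0],0],[[-100,40,-205],[0,0,0],0]]'

```text
time: 45.1
ee_pos: [0.5686, 0.218, 0.2685]
tcp_rot: [180.0, -0.0, -61.7]
wrist_force: [0.0, 0.5, -0.4]
opening: 0.0855
grasp_force: 0.0
```

```bash
cat > chk.py <<'E'
from h import *
import sys
t=sys.argv[1]; o=telemetry.get_obs();print(o["time"],tl(o["ee_pos"]),o["ee_pos"])
im,W=snap("wrist",t)
dx=W[...,0]-C0[0];dy=W[...,1]-C0[1];tx=dx*.8805+dy*.474;ty=dy*.8805-dx*.474
def go(n,x0,x1,y0,y1,z0,z1):
    r=rect(t,(.3,.85,0,.6),z0,z1,lambda i:(tx>x0)&(tx<x1)&(ty>y0)&(ty<y1)&(i[...,2]-i[...,0]<40))
    print(n,r,r and [round(v,4) for v in tl(np.array(r[2])/1000)])
go("sA",-.07,.07,-.005,.04,.012,.021);go("sB",-.07,.07,-.12,-.072,.012,.021);go("top",-.07,.07,-.12,.04,.026,.036)
go("guide",-.07,.005,-.205,-.127,.012,.04);go("step",.01,.07,-.205,-.127,.008,.05)
go("stepped",.005,.07,.05,.207,.012,.045);go("plain",-.07,.005,.05,.207,.01,.03)
E
python3 chk.py w7
```

```text
45.1 (np.float64(-0.0037565800826985605), np.float64(-0.06730474081100572)) [0.5686008  0.21795875 0.26852286]
sA ('w7', 326, [530, 299], [35, 22], -61.4, array([15.3, 16.7, 17.8])) [np.float64(0.0007), np.float64(0.0224)]
sB ('w7', 496, [584, 195], [39, 23], -61.9, array([15.2, 16.5, 17.7])) [np.float64(-0.0011), np.float64(-0.0948)]
top ('w7', 890, [556, 244], [75, 24], -63.6, array([29.2, 30.5, 31.8])) [np.float64(-0.0025), np.float64(-0.0384)]
guide ('w7', 1495, [593, 119], [59, 35], -62.4, array([19.6, 31.8, 33.5])) [np.float64(-0.0292), np.float64(-0.166)]
step ('w7', 1308, [649, 149], [60, 28], -61.7, array([10. , 27. , 42.9])) [np.float64(0.0343), np.float64(-0.1661)]
stepped ('w7', 1442, [509, 409], [152, 31], -63.2, array([22. , 29.3, 35.2])) [np.float64(0.0343), np.float64(0.1292)]
plain ('w7', 1012, [452, 376], [139, 22], -62.4, array([15.1, 22.6, 25.9])) [np.float64(-0.0315), np.float64(0.1271)]
```

View pics/w7.png

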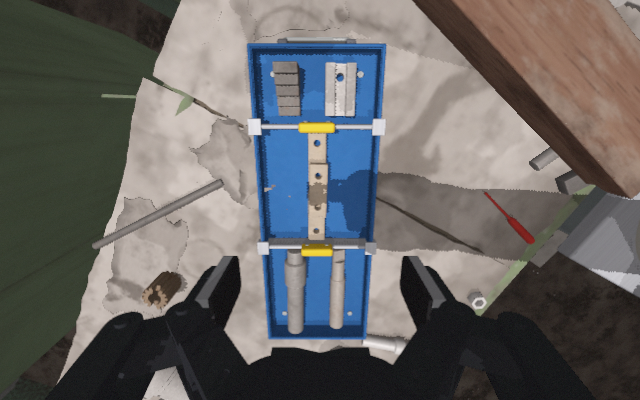

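```bash
python3 -c "
from h import *
print(workorder.job_done())"
```

```text
the job is handed in; nothing more can be done
None
```

I set both dividers, packed all seven parts and handed the job in after about 45 s of the 210 s. The last wrist picture measured every part inside its limits. `job_done()` returned no verdict, so I don't know the official result.

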